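# Take a mould's skew with the rail bevel and lay a border tile to it

### The arm

A 7-joint arm with a two-finger parallel gripper is mounted at the origin on the work surface. World frame = base frame: x ahead of the robot, y to its left, z up, the work surface at z = 0. Lengths are in m, angles in rad, forces in N, time in s.
With the tool pointing down it reaches from about 0.4 to 0.875 m from the base axis. Payload 19.3 kg.
Tool frame: the origin (TCP) lies at the very end of the fingers, on their centre line; the grasp point (between the pads) lies 19 mm behind it; z points along the fingers, y is the line along which they close (so a half turn about z gives the same grasp; the last joint's range is limited). The gripper opens to 85 mm and grips with 20 to 120 N. Pads are 22 mm wide; open, the fingers measure 114 mm over their backs; the gripper's body (76 mm by 85 mm) begins 54 mm behind the grasp point. The pads swing forward as they close: fully open they stand 13 mm farther back than shut.
Start: joints at [-1.178, 0.521, -0.036, 1.599, 0.021, 1.021, -0.113], TCP at [0.279, 0.559, 0.231] pointing down, gripper open.
Joint ranges: [-2.91, 2.91], [-0.3, 2.13], [-1.5, 1.42], [0.17, 2.43], [-1.26, 4.41], [0.16, 1.93], [-2.52, 2.52]. Speed limits (rad/s): [1.89, 1.89, 2.39, 2.39, 3.01, 3.01, 3.01].

### API

Orientations are given as [roll, pitch, yaw] about the fixed x, y, z axes, in that order (R = Rz(yaw) Ry(pitch) Rx(roll)).
In Python, from workcell import bot gives the robot as it stands.
- The arm moves only by the tool servo_tool, never from a script. Its argument "plan" is a list of rows, each a list of 7 numbers: the finger opening in cm, from 0 to 8.54, then the shift along the tool's x, y, z in cm, then the turn, a rotation vector about the tool's x, y, z in degrees. In form: [[fingers, x, y, z, wx, wy, wz], ...]. A call has 1 to 10 rows; each row is the pose to reach, as a shift and turn from the pose commanded when the call began, along the tool's axes at that moment; what a row does not reach only later rows make up. A row lasts 1/10 s, in which the tool goes at most 50 mm and 8.59 degrees, less where a joint would pass 70% of its speed; a pose out of reach is approached as far as the arm can. A call with a gripper value outside its range is refused whole. The fingers move at their own pace and stop on an object; "force" is the grip in N (left out, the last holds). Time passes only in rows, so rows that repeat a pose let the fingers close. It gives the time, the measured TCP pose, the force, the opening and the grip force at its end, in the units of the state.
- bot.observe(): the state, without advancing time (a new reading comes with each control period).
- bot.grab_frame(name): name is "scene" or "top" or "wrist"; returns a dict with "frame" (480x640x3 uint8, blue, green, red), "mtx" (3x3 intrinsics, pixels), "R" (3x3) and "t" (3): a world point X has camera coordinates R X + t; the wrist camera has in their place "T_tool_cam" (4x4, takes a point from camera to tool coordinates, whose origin is the TCP and whose axes are the flange's). Camera axes: x right, y down, z forward; pixel columns grow to the right and rows downward; lengths in m; the calibration is good to about 2 mm. The wrist camera is an equidistant fisheye: a pixel r from the principal point sees the ray r / f radians off the axis. A picture is of the moment at which its call begins: read the wrist's pose just before it. There is no depth.
- bot.job_done(): hands the job in; it is judged then, once.
The state is a dict: "clock": time; "qpos": joint angles; "qd": joint speeds; "joint_efforts": joint torques, N m; "position": TCP position; "tool_rot": TCP orientation; "force": force on the tool from outside, world axes, zero at the start; "moment": the same for the moment, N m; "grip_width": finger opening in m; "finger_force": force on a finger pad.
Only numpy, scipy, OpenCV 4.12 (cv2) and the standard library are available. Lean on these libraries where they do the work, as an engineer would, in place of code of your own. Each camera call takes 0.05 s, during which the arm holds its last target. There are 200 camera calls.

### The job

Slide the bevel along its rail until its blade lies flush against the flat cheek of the iron mould, pressing gently, and swing the clamp lever right round to lock the blade at that angle. Then slide the locked bevel back to the end stop of the rail and lay the border tile flat on the bench with its long edge gently flush along the blade, on the side of the blade that faces the mould. Do not shift the mould or disturb the bottle, cup and brush.

Things in the scene. Friction and masses are not known exactly. Their poses are not given: they have to be found in the camera images.
- rail: fixed steel guide rail 600 mm long (along its y), 20 mm wide, top 32 mm high. Origin: on the bench under its middle. A block near its +y end is the end stop; the mould stands by its -y half, on the robot's side (-x).
- carriage (a joint): place of the bevel's aluminium carriage along the rail's y (m): 0 = rail's middle, 0.16 = end stop, -0.24 = other limit; about 5 N friction, stays where left. Block 44 x 64 mm (x, y), top 38 mm high; a 34 mm wide arm, 30 to 38 mm high, reaches 116 mm towards the rail's -x; the blade's pivot is 100 mm from the rail's middle line.
- post (a point): middle of the upright black square push post, 22 x 22 mm, on the carriage above the rail's middle line; the post runs from 38 to 80 mm above the bench, this point is at 64 mm. Push or pinch the post to slide the bevel.
- blade: steel bar on edge, 160 x 10 mm, 4 to 22 mm above the bench. Origin: bench, under its pivot. Along its x from +50 to -110 mm (long end to the robot); faces at y = +5 and -5 mm (mould side). A 52 mm disc at 22-26 mm rings the pivot. Unlocked it swings 0.6 rad either side of square to the rail (0.1 N m friction, stays), turning flush when pressed on a flat side; locked it holds over 1 N m.
- lever (a joint): clamp lever over the blade's pivot (rad): 0 = free, lying along the rail's -x, over the blade; turns clockwise from above; stop at 1.4, lying nearly along the rail's +y, blade locked (bites from about 0.6, full from 1.2). Arm 10 mm wide, 42 to 50 mm above the bench. Needs 0.2 to 0.3 N m; stays where left.
- knob (a point): middle of the upright round black knob of the clamp lever, 16 mm across, at 60 mm radius from the blade's pivot; the knob runs from 50 to 72 mm above the bench, this point is at 60 mm.
- mould: heavy (9 kg) dark iron tile mould, open frame 180 (x) by 140 mm (y), 27 mm high, brass lattice inside, loose on the bench, up to 0.3 rad askew to the rail. Its working side, towards the bevel, is an adjustable flat cheek along x, held on two screws: the cheek's face stands anywhere from y = 0 to 30 mm, not measured. Origin: on the bench; the frame lies from y = -150 to -10 mm.
- tile: loose plain grey border tile, 160 mm (x) by 50 mm (y) by 16 mm thick, about 0.28 kg, flat on the bench beyond the end-stop side of the bevel. Origin: the centre of its underside.
- oil: bystander: amber oil bottle, 52 mm across, 130 mm high, standing behind the rail. Origin: centre of its underside.
- cup: bystander: metal cup, 72 mm across, 75 mm high, standing behind the rail. Origin: centre of its underside.
- brush: bystander: brush lying on the bench beyond the mould. Origin: its underside near the middle.
Things that resemble listed ones, but are neither listed nor needed, are in the scene too. What is shaped like the tile but purple or turquoise is not meant.

How it is judged:
By the outcome, as a careful person would: the job done as asked, in the order asked, and still so for the second after the job is handed in, with the robot touching nothing.
It also fails if it takes over 72 s, if anything falls off the work surface, if the arm or the gripper's body presses on something with over 40 N, if the wrist force passes 120 N, or if a joint passes its speed limit or range.

## Working session

There is one attempt and no reset: what is moved stays moved. The work goes in short steps, Python scripts to look and compute and a tool call to move; the robot and the scene stay as the last step left them, time stands still between calls to the robot, and variables do not carry over. Pictures are saved under pics/ and viewed, at most 10 in all, crops included, and the job is handed in when it is done.

Besides the shell and the picture viewer there is one more tool, called after "Request:" in YAML: its name, and indented under it one key for each argument. servo_tool: Moves the arm, as the interface text tells. Its arguments: {"type":"object","properties":{"plan":{"type":"array","items":{"type":"array","items":{"type":"number"}}},"force":{"type":"number"}},"required":["plan"]}

```bash
mkdir -p pics; ls
python3 - <<'E'
from workcell import bot
import cv2
s=bot.observe();print(s['position'],s['tool_rot'],s['grip_width'],s['clock'])
for n in("top","scene"):
    f=bot.grab_frame(n);cv2.imwrite(f"pics/{n}0.png",f["frame"]);print(n,f["mtx"],f["R"],f["t"])
E
```

```text
pics
[0.27892525 0.55893653 0.23073042] [-3.14045497e+00  7.97840343e-05  2.67876818e+00] 0.08580963752372017 0.0
top [[523.24330426   0.         315.53137755]
 [  0.         523.24330426 237.29640121]
 [  0.           0.           1.        ]] [[-0.0192756  -0.9997241  -0.01342303]
 [-0.99533244  0.02045723 -0.09431248]
 [ 0.09456106  0.01154244 -0.99545215]] [0.01340981 0.57392377 1.17631104]
scene [[587.10892949   0.         314.17663422]
 [  0.         587.10892949 246.14338425]
 [  0.           0.           1.        ]] [[ 0.59077139  0.80680849  0.00701599]
 [ 0.70400438 -0.51120781 -0.49299535]
 [-0.3941662   0.29618683 -0.87000366]] [-0.33188887 -0.3490888   1.9613363 ]
```

View pics/top0.png

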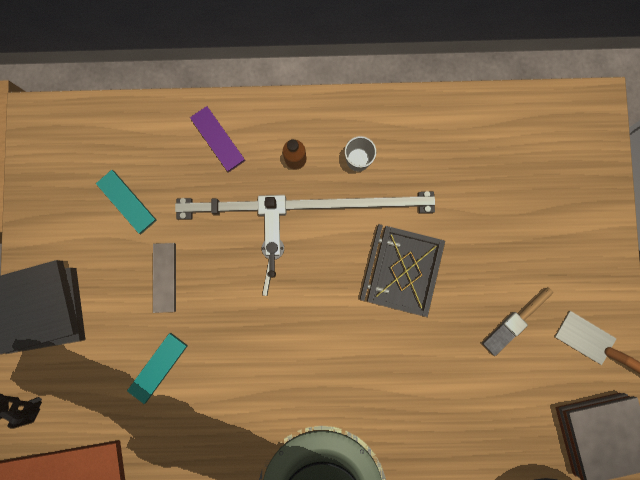

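View pics/scene0.png

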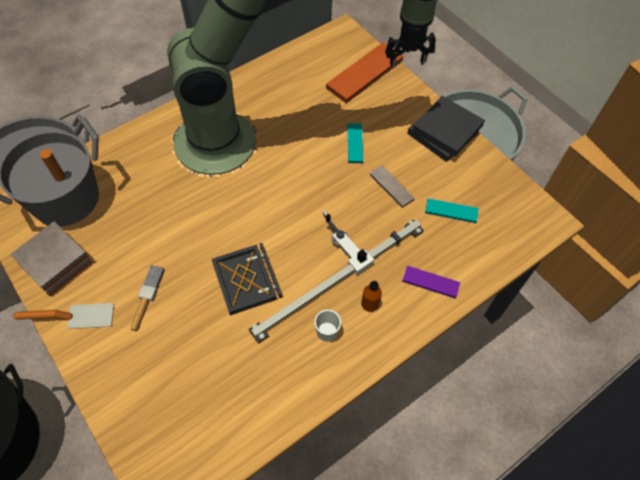

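The top view shows the rail from (184,208) to (427,203), the end stop at (215,206), and the post at (270,202). The pivot is near (272,248), the knob near (271,270), the grey tile near (164,278) and the mould near (402,270). Next is an enlarged crop.

```bash
cat > h.py <<'E'
import numpy as np, cv2
from workcell import bot
def ray(f,uv):
    R,t=np.array(f["R"]),np.array(f["t"]); K=np.array(f["mtx"])
    d=R.T@np.linalg.inv(K)@np.array([uv[0],uv[1],1.]); return -R.T@t,d
def pt(f,uv,z):
    c,d=ray(f,uv); return c+d*(z-c[2])/d[2]
def pix(f,X):
    p=np.array(f["mtx"])@(np.array(f["R"])@np.array(X)+np.array(f["t"])); return p[:2]/p[2]
def tri(f1,a,f2,b):
    c1,d1=ray(f1,a);c2,d2=ray(f2,b);s=np.linalg.lstsq(np.c_[d1,-d2],c2-c1,rcond=None)[0]
    return (c1+s[0]*d1+c2+s[1]*d2)/2,np.linalg.norm(c1+s[0]*d1-c2-s[1]*d2)
E
python3 - <<'E'
from h import *
f=bot.grab_frame("top");im=f["frame"]
# crop u 140..460, v 185..325, x2.5
cv2.imwrite("pics/crop1.png",cv2.resize(im[180:330,145:305],None,fx=5,fy=4*1.0 if 0 else 5,interpolation=cv2.INTER_CUBIC)[:600])
for n,uv,z in [("railL",(184,208),.032),("railR",(427,202),.032),("post",(270,202),.08),("pivot",(272,248),.038),("knob",(271,270),.072),("tile",(164,278),.016),("mould",(402,270),.02)]:
    print(n,pt(f,uv,z).round(4))
# tile by contour: grey low saturation on wood
hsv=cv2.cvtColor(im,cv2.COLOR_BGR2HSV)
for name,roi,sel in [("tile",(140,230,190,330),lambda h:(h[...,1]<90)),("mould",(350,215,455,325),lambda h:(h[...,2]<110)|(h[...,1]<70))]:
    u0,v0,u1,v1=roi;m=sel(hsv[v0:v1,u0:u1]).astype(np.uint8)*255
    cs,_=cv2.findContours(m,cv2.RETR_EXTERNAL,cv2.CHAIN_APPROX_NONE);c=max(cs,key=cv2.contourArea)+np.array([u0,v0])
    b=cv2.boxPoints(cv2.minAreaRect(c));print(name,cv2.contourArea(c));
    z=.016 if name=="tile" else .027
    P=np.array([pt(f,q,z)[:2] for q in b]);print(b.round(1).tolist(),P.round(4).tolist(),np.linalg.norm(np.diff(P,axis=0),axis=1),P.mean(0))
E
```

```text
railL [0.6479 0.3046 0.032 ]
railR [ 0.6499 -0.2559  0.032 ]
post [0.6497 0.1007 0.08  ]
pivot [0.5506 0.1015 0.038 ]
knob [0.4995 0.101  0.072 ]
tile [0.4878 0.3545 0.016 ]
mould [ 0.4953 -0.1949  0.02  ]
tile 1495.0
[[153.0, 243.0], [175.0, 243.0], [175.0, 312.0], [153.0, 312.0]] [[0.5696, 0.3809], [0.5685, 0.3294], [0.4093, 0.3285], [0.4103, 0.3792]] [0.05142898 0.15922549 0.05079009] [0.48941943 0.35450129]
mould 5444.0
[[356.3999938964844, 299.6000061035156], [375.5, 223.10000610351562], [445.79998779296875, 240.6999969482422], [426.70001220703125, 317.20001220703125]] [[0.43, -0.088], [0.6041, -0.1367], [0.5601, -0.2964], [0.3875, -0.2459]] [0.18069692 0.16565231 0.17983123] [ 0.49542779 -0.19174597]
```

View pics/crop1.png

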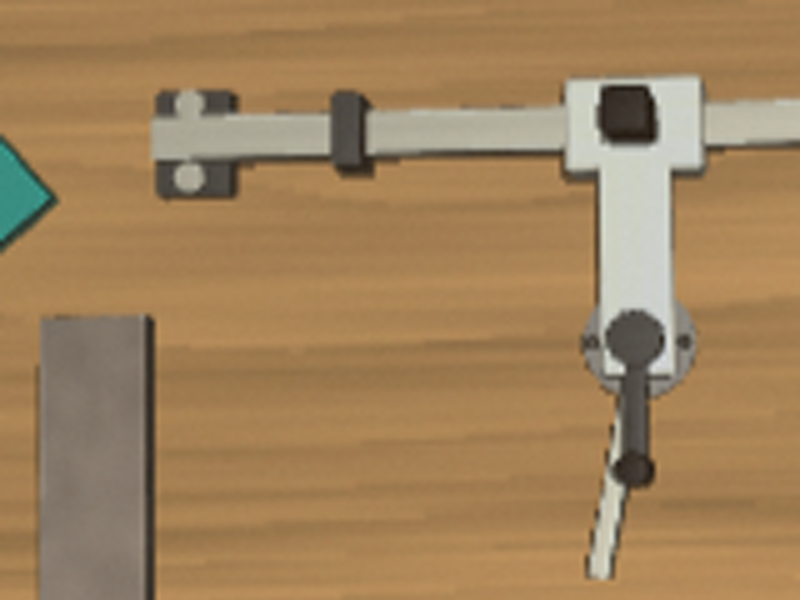

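The crop shows the post top at about (270,202), the hub at (272,248), the knob at (271.6,274) and the blade's long end at (265,295), leaning to +y. The mould cheek measures about -0.27 rad. I'm moving above the post.

Request:
servo_tool:
  plan:
    - [5,-53.7,-24.5,7,0,0,63.5]
    - [5,-53.7,-24.5,7,0,0,63.5]
    - [5,-53.7,-24.5,7,0,0,63.5]
    - [5,-53.7,-24.5,7,0,0,63.5]
    - [5,-53.7,-24.5,7,0,0,63.5]
    - [5,-53.7,-24.5,7,0,0,63.5]
    - [5,-53.7,-24.5,7,0,0,63.5]
    - [5,-53.7,-24.5,7,0,0,63.5]
    - [5,-53.7,-24.5,7,0,0,63.5]
    - [5,-53.7,-24.5,7,0,0,63.5]
  force: 25

```text
clock: 1.15
position: [0.5921, 0.1716, 0.1721]
tool_rot: [-3.141, 0.0, 1.571]
force: [0.5, 0.7, -0.1]
grip_width: 0.0501
finger_force: 0.0
```

Request:
servo_tool:
  plan:
    - [5,-3.6,3,0,0,0,0]
    - [5,-7.2,5.9,1,0,0,0]
    - [5,-7.2,5.9,1,0,0,0]
    - [5,-7.2,5.9,4,0,0,0]
    - [5,-7.2,5.9,7,0,0,0]
    - [5,-7.2,5.9,9,0,0,0]
    - [5,-7.2,5.9,9,0,0,0]

```text
clock: 1.85
position: [0.6484, 0.101, 0.0796]
tool_rot: [-3.137, 0.001, 1.571]
force: [-0.3, 0.4, 0.9]
grip_width: 0.0506
finger_force: 0.0
```

Run:
```python
from h import *
s=bot.observe();print(s['position'],s['tool_rot'],s['qpos'],s['force'])
f=bot.grab_frame("wrist");print(f["mtx"],f["T_tool_cam"]);cv2.imwrite("pics/w1.png",f["frame"])
```

```text
[0.64843498 0.10096416 0.07955982] [-3.13697476e+00  1.00958668e-03  1.57060328e+00] [-0.39515525  0.76715775  0.23701557  1.62669808 -0.23379849  0.78047414
 -0.05475962] [-0.28454126  0.37373234  0.92648093]
[[371.64829954   0.         316.62765677]
 [  0.         371.64829954 237.96395719]
 [  0.           0.           1.        ]] [[ 6.33038861e-04 -9.54874792e-01 -2.97007965e-01  7.53731500e-02]
 [ 9.99999593e-01  4.13703956e-04  8.01335831e-04  1.02747491e-03]
 [-6.42302014e-04 -2.97008352e-01  9.54874665e-01 -1.42808613e-01]
 [ 0.00000000e+00  0.00000000e+00  0.00000000e+00  1.00000000e+00]]
```

View pics/w1.png

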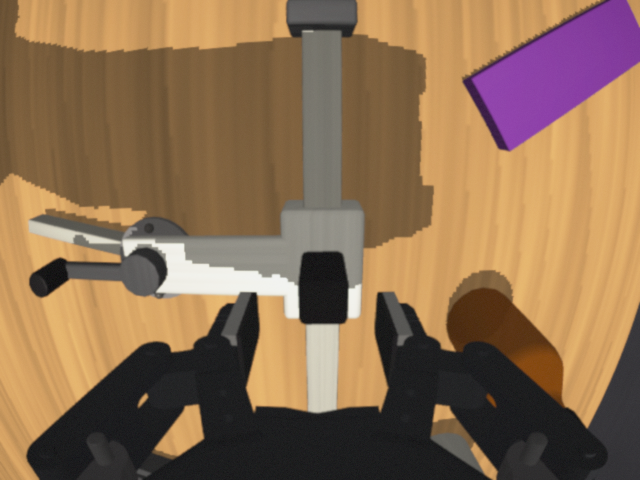

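The wrist view shows the post at (323,290), centred between the pads, and the bottle well clear. I'm descending and pinching.

Request:
servo_tool:
  plan:
    - [5,0,0,1.6,0,0,0]
    - [5,0,0,3.0,0,0,0]
    - [5,0,0,3.0,0,0,0]
    - [1.5,0,0,3.0,0,0,0]
    - [1.5,0,0,3.0,0,0,0]
    - [1.5,0,0,3.0,0,0,0]
    - [1.5,0,0,3.0,0,0,0]
    - [1.5,0,0,3.0,0,0,0]
  force: 30

```text
clock: 2.7
position: [0.6512, 0.1011, 0.0532]
tool_rot: [3.139, -0.0, 1.57]
force: [5.6, -0.6, -2.3]
grip_width: 0.0214
finger_force: 35.5
```

Request:
servo_tool:
  plan:
    - [1.5,-1,0,0,0,0,0]
    - [1.5,-3,0,0,0,0,0]
    - [1.5,-5,0,0,0,0,0]
    - [1.5,-7.5,0,0,0,0,0]
    - [1.5,-10,0,0,0,0,0]
    - [1.5,-12.5,0,0,0,0,0]
    - [1.5,-15,0,0,0,0,0]
    - [1.5,-16.5,0,0,0,0,0]
    - [1.5,-17.5,0,0,0,0,0]
    - [1.5,-17.5,0,0,0,0,0]

```text
clock: 3.7
position: [0.6521, -0.0757, 0.0532]
tool_rot: [3.137, 0.001, 1.569]
force: [12.6, -5.7, -7.9]
grip_width: 0.0215
finger_force: 34.8
```

Request:
servo_tool:
  plan:
    - [1.5,-0.2,0,0,0,0,0]
    - [1.5,-0.4,0,0,0,0,0]
    - [1.5,-0.6,0,0,0,0,0]
    - [1.5,-0.8,0,0,0,0,0]
    - [1.5,-1,0,0,0,0,0]

```text
clock: 4.2
position: [0.6521, -0.0826, 0.0532]
tool_rot: [3.138, -0.001, 1.572]
force: [12.2, 4.3, -5.9]
grip_width: 0.0213
finger_force: 35.0
```

Run:
```python
from h import *
s=bot.observe();print(s['position'],s['force'],s['moment'])
f=bot.grab_frame("wrist");cv2.imwrite("pics/w2.png",f["frame"])
f=bot.grab_frame("top");cv2.imwrite("pics/t2.png",cv2.resize(f["frame"][185:335,300:460],None,fx=5,fy=4,interpolation=cv2.INTER_CUBIC))
```

```text
[ 0.65210294 -0.08261059  0.05321443] [12.2484122   4.33694062 -5.94832214] [ 1.03030808 -1.96311492  0.05359321]
```

View pics/w2.png

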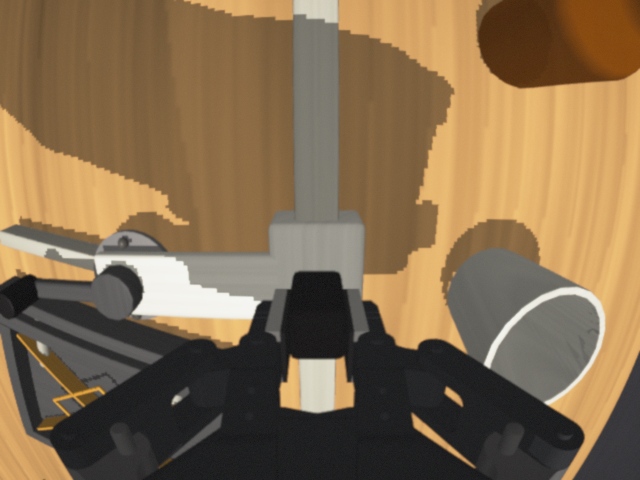

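The wrist view shows the mould coming under the lever and arm, with the blade just short of the cheek, and the cup clear at (530,310). I continue slowly while watching the force.

Request:
servo_tool:
  plan:
    - [1.5,-0.2,0.1,0,0,0,0]
    - [1.5,-0.4,0.2,0,0,0,0]
    - [1.5,-0.6,0.2,0,0,0,0]
    - [1.5,-0.8,0.2,0,0,0,0]
    - [1.5,-1,0.2,0,0,0,0]
    - [1.5,-1.2,0.2,0,0,0,0]
    - [1.5,-1.4,0.2,0,0,0,0]
    - [1.5,-1.6,0.2,0,0,0,0]

```text
clock: 5.1
position: [0.6522, -0.0989, 0.0532]
tool_rot: [3.141, -0.001, 1.571]
force: [-2.5, 5.9, 6.0]
grip_width: 0.0211
finger_force: 36.5
```

Request:
servo_tool:
  plan:
    - [1.5,-0.1,0,0,0,0,0]
    - [1.5,-0.2,0,0,0,0,0]
    - [1.5,-0.3,0,0,0,0,0]
    - [1.5,-0.4,0,0,0,0,0]
    - [1.5,-0.5,0,0,0,0,0]

```text
clock: 5.6
position: [0.6523, -0.104, 0.0532]
tool_rot: [3.141, -0.001, 1.571]
force: [-2.8, 4.8, 6.3]
grip_width: 0.0218
finger_force: 36.6
```

Request:
servo_tool:
  plan:
    - [1.5,-0.1,0,0,0,0,0]
    - [1.5,-0.2,0,0,0,0,0]
    - [1.5,-0.3,0,0,0,0,0]
    - [1.5,-0.4,0,0,0,0,0]
    - [1.5,-0.5,0,0,0,0,0]

```text
clock: 6.1
position: [0.6523, -0.1089, 0.0532]
tool_rot: [3.141, -0.001, 1.571]
force: [-2.3, 5.5, 5.3]
grip_width: 0.0213
finger_force: 36.6
```

Request:
servo_tool:
  plan:
    - [1.5,-0.1,0,0,0,0,0]
    - [1.5,-0.2,0,0,0,0,0]
    - [1.5,-0.3,0,0,0,0,0]

```text
clock: 6.4
position: [0.6523, -0.112, 0.0532]
tool_rot: [3.141, -0.001, 1.571]
force: [-2.9, 5.2, 5.5]
grip_width: 0.0214
finger_force: 36.6
```

Request:
servo_tool:
  plan:
    - [1.5,-0.1,0,0,0,0,0]
    - [1.5,-0.2,0,0,0,0,0]

```text
clock: 6.6
position: [0.6523, -0.1139, 0.0532]
tool_rot: [3.141, -0.001, 1.571]
force: [-2.3, 5.4, 5.3]
grip_width: 0.0214
finger_force: 36.6
```

Request:
servo_tool:
  plan:
    - [1.5,-0.1,0,0,0,0,0]
    - [1.5,-0.2,0,0,0,0,0]

```text
clock: 6.8
position: [0.6523, -0.1159, 0.0532]
tool_rot: [3.141, -0.001, 1.571]
force: [-2.1, 5.0, 5.3]
grip_width: 0.0212
finger_force: 36.6
```

Request:
servo_tool:
  plan:
    - [1.5,-0.1,0,0,0,0,0]
    - [1.5,-0.2,0,0,0,0,0]

```text
clock: 7.0
position: [0.6524, -0.1177, 0.0532]
tool_rot: [3.141, -0.001, 1.571]
force: [-2.1, 6.6, 5.6]
grip_width: 0.0217
finger_force: 36.6
```

Run:
```python
from h import *
s=bot.observe();print(s['position'],s['force'],s['moment'])
f=bot.grab_frame("top");c=cv2.resize(f["frame"][190:310,330:450],None,fx=5,fy=5,interpolation=cv2.INTER_CUBIC)
f=bot.grab_frame("wrist");w=f["frame"][200:440,0:80]
cv2.imwrite("pics/c3.png",np.hstack([c,cv2.resize(w,(200,600))]))
```

```text
[ 0.65235269 -0.11774888  0.05318299] [-2.07179904  6.62874966  5.62086165] [1.21139701 0.63796988 0.13988849]
```

View pics/c3.png

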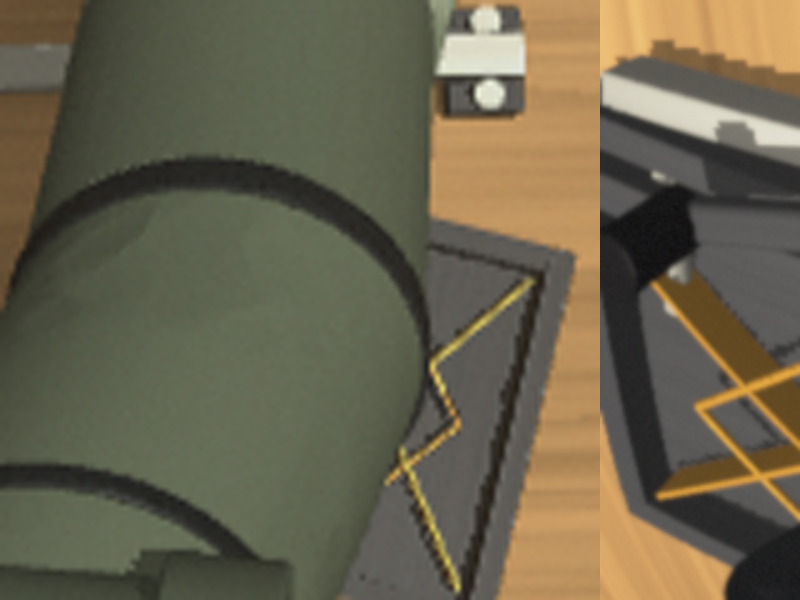

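The arm hides the blade from above. The wrist strip shows the blade almost on the cheek, and the force is starting to rise. I continue with sub-millimetre steps.

Request:
servo_tool:
  plan:
    - [1.5,-0.05,0,0,0,0,0]
    - [1.5,-0.1,0,0,0,0,0]

```text
clock: 7.3
position: [0.6523, -0.1187, 0.0532]
tool_rot: [3.141, -0.001, 1.571]
force: [-2.5, 6.5, 5.6]
grip_width: 0.0211
finger_force: 36.6
```

Request:
servo_tool:
  plan:
    - [1.5,-0.05,0,0,0,0,0]
    - [1.5,-0.1,0,0,0,0,0]

```text
clock: 7.5
position: [0.6524, -0.1197, 0.0532]
tool_rot: [3.141, -0.001, 1.571]
force: [-2.1, 6.1, 4.4]
grip_width: 0.0215
finger_force: 36.6
```

Request:
servo_tool:
  plan:
    - [1.5,-0.05,0,0,0,0,0]
    - [1.5,-0.1,0,0,0,0,0]
    - [1.5,-0.15,0,0,0,0,0]
    - [1.5,-0.2,0,0,0,0,0]

```text
clock: 7.9
position: [0.6524, -0.1217, 0.0532]
tool_rot: [3.141, -0.001, 1.571]
force: [-3.0, 5.8, 5.1]
grip_width: 0.0214
finger_force: 36.6
```

Request:
servo_tool:
  plan:
    - [1.5,-0.05,0,0,0,0,0]
    - [1.5,-0.1,0,0,0,0,0]
    - [1.5,-0.15,0,0,0,0,0]
    - [1.5,-0.2,0,0,0,0,0]

```text
clock: 8.3
position: [0.6524, -0.1237, 0.0532]
tool_rot: [3.141, -0.001, 1.571]
force: [-1.8, 6.7, 5.6]
grip_width: 0.0216
finger_force: 36.6
```

Request:
servo_tool:
  plan:
    - [1.5,-0.05,0,0,0,0,0]
    - [1.5,-0.1,0,0,0,0,0]
    - [1.5,-0.15,0,0,0,0,0]
    - [1.5,-0.2,0,0,0,0,0]

```text
clock: 8.7
position: [0.6524, -0.1248, 0.0532]
tool_rot: [3.141, -0.002, 1.572]
force: [-3.0, 11.2, 7.1]
grip_width: 0.0214
finger_force: 36.9
```

Run:
```python
from h import *
s=bot.observe();print(s['position'],s['force'],s['moment'])
f=bot.grab_frame("wrist");cv2.imwrite("pics/w4.png",cv2.resize(f["frame"][200:380,0:240],None,fx=3.3,fy=3.3,interpolation=cv2.INTER_CUBIC))
```

```text
[ 0.65238002 -0.12482925  0.05317769] [-3.01783617 11.24255355  7.10751531] [2.33571808 0.82884014 0.0456509 ]
```

View pics/w4.png

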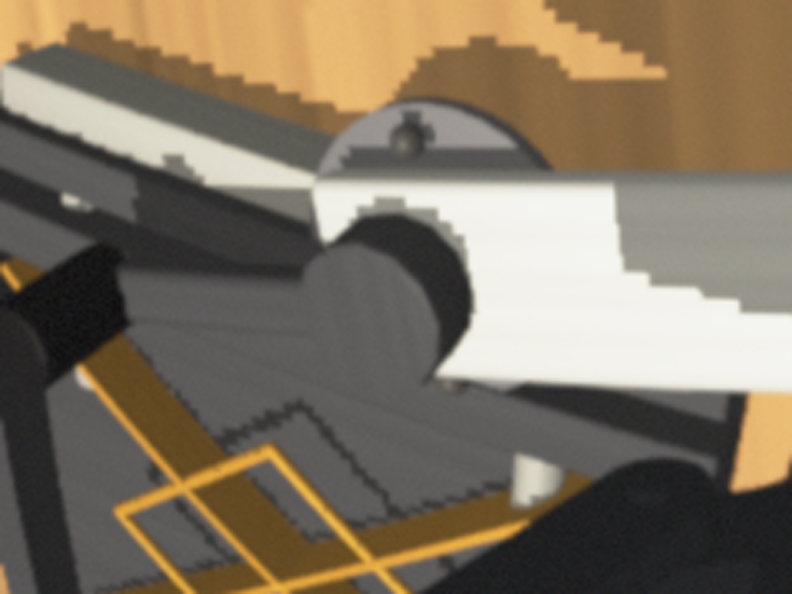

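The crop shows the blade's white face lying along the whole cheek with no gap, from (10,90) to (310,200). The force rose to 11 N, so I'm releasing and going to the knob.

Request:
servo_tool:
  plan:
    - [2.6,0,0,0,0,0,0]
    - [4,0,0,0,0,0,0]
    - [4.5,0,0,0,0,0,0]
    - [4.5,0,0,-3,0,0,0]
    - [4.5,0,0,-6,0,0,0]
    - [4,0,-4,-7,0,0,0]
    - [4,0,-8,-7,0,0,0]
    - [4,0,-12,-7,0,0,0]
    - [3.5,0,-16,-7,0,0,0]
    - [3.5,0,-16,-6,0,0,0]
  force: 20

```text
clock: 9.75
position: [0.4882, -0.1275, 0.1134]
tool_rot: [-3.141, -0.0, 1.568]
force: [1.0, -0.5, 0.4]
grip_width: 0.0352
finger_force: 0.0
```

Request:
servo_tool:
  plan:
    - [3.5,0,0,0,0,0,0]
    - [3.5,0,0,0,0,0,0]

```text
clock: 9.95
position: [0.4931, -0.1269, 0.1126]
tool_rot: [3.141, 0.0, 1.571]
force: [0.1, 0.5, 0.1]
grip_width: 0.0352
finger_force: 0.0
```

Run:
```python
from h import *
s=bot.observe();print(s['position'],s['tool_rot'],s['qpos'],s['force'])
f=bot.grab_frame("wrist");cv2.imwrite("pics/w5.png",f["frame"])
```

```text
[ 0.49309453 -0.12692603  0.11255733] [3.14098347e+00 1.56354877e-04 1.57052347e+00] [-0.02640447  0.52540476  0.2163225   2.01368683 -0.18618986  0.62026582
  0.31323137] [0.14743569 0.46104146 0.14494031]
```

View pics/w5.png

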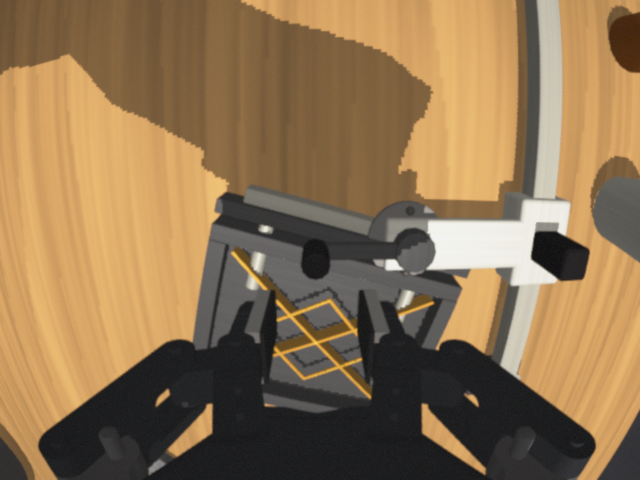

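The wrist view shows the knob at (316,263), which is about 4 mm toward +y of the TCP. The blade lies flush along the cheek. I'm descending and pinching the knob.

Request:
servo_tool:
  plan:
    - [3.5,0.4,0.05,2,0,0,0]
    - [3.5,0.4,0.05,4.5,0,0,0]
    - [3.5,0.4,0.05,5.7,0,0,0]
    - [3.5,0.4,0.05,5.7,0,0,0]
    - [1,0.4,0.05,5.7,0,0,0]
    - [1,0.4,0.05,5.7,0,0,0]
    - [1,0.4,0.05,5.7,0,0,0]
    - [1,0.4,0.05,5.7,0,0,0]
    - [1,0.4,0.05,5.7,0,0,0]
  force: 20

```text
clock: 10.9
position: [0.4925, -0.123, 0.0561]
tool_rot: [3.142, 0.0, 1.57]
force: [-5.4, -1.3, 6.8]
grip_width: 0.0153
finger_force: 21.4
```

Request:
servo_tool:
  plan:
    - [1,0.6,0.03,0,0,0,0]
    - [1,1.19,0.12,0,0,0,0]
    - [1,1.77,0.27,0,0,0,0]
    - [1,1.77,0.27,0,0,0,0]

```text
clock: 11.3
position: [0.4946, -0.1046, 0.0559]
tool_rot: [-3.14, -0.0, 1.571]
force: [-8.2, 2.6, 9.9]
grip_width: 0.0148
finger_force: 21.7
```

Run:
```python
from h import *
s=bot.observe();print(s['position'],s['tool_rot'],s['force'])
f=bot.grab_frame("wrist");cv2.imwrite("pics/w6.png",f["frame"])
```

```text
[ 0.49455684 -0.1045555   0.05591512] [-3.14012102e+00 -4.93025093e-04  1.57074528e+00] [-8.24676568  2.64589212  9.87519573]
```

View pics/w6.png

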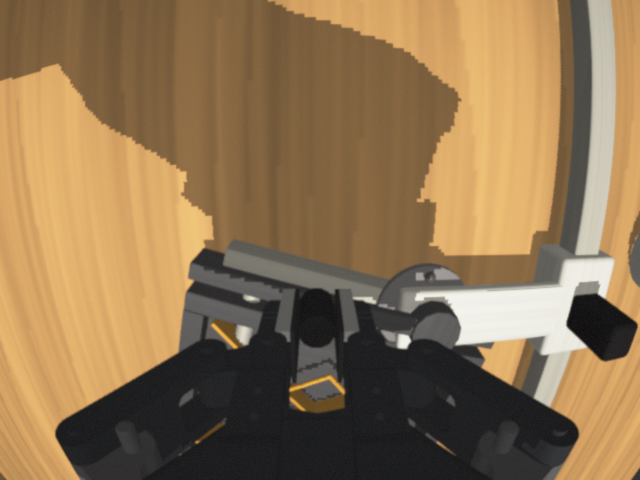

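The lever is turning and the blade is still flush on the cheek at (230,250)–(380,290). The carriage hasn't moved, so I continue along the arc.

Request:
servo_tool:
  plan:
    - [1,0.57,0.2,0,0,0,0]
    - [1,1.11,0.46,0,0,0,0]
    - [1,1.62,0.78,0,0,0,0]
    - [1,2.1,1.14,0,0,0,0]
    - [1,2.53,1.55,0,0,0,0]
    - [1,2.93,2.0,0,0,0,0]
    - [1,3.28,2.49,0,0,0,0]
    - [1,3.58,3.01,0,0,0,0]
    - [1,3.82,3.56,0,0,0,0]
    - [1,4.01,4.12,0,0,0,0]

```text
clock: 12.35
position: [0.535, -0.0626, 0.0553]
tool_rot: [-3.138, -0.003, 1.572]
force: [-9.5, 10.2, 0.5]
grip_width: 0.015
finger_force: 21.9
```

Request:
servo_tool:
  plan:
    - [1,0.08,0.3,0,0,0,0]
    - [1,0.13,0.58,0,0,0,0]
    - [1,0.13,0.7,0,0,0,0]
    - [1,0.13,0.7,0,0,0,0]

```text
clock: 12.75
position: [0.5422, -0.0619, 0.0554]
tool_rot: [-3.138, -0.002, 1.572]
force: [-9.4, 9.7, 1.2]
grip_width: 0.0146
finger_force: 21.9
```

Request:
servo_tool:
  plan:
    - [1,-0.05,0.15,0,0,0,0]
    - [1,-0.1,0.3,0,0,0,0]
    - [1,-0.1,0.3,0,0,0,0]

```text
clock: 13.05
position: [0.5426, -0.062, 0.0551]
tool_rot: [-3.133, -0.004, 1.572]
force: [-24.9, 16.2, 15.7]
grip_width: 0.015
finger_force: 23.6
```

Request:
servo_tool:
  plan:
    - [1,0.1,-0.4,0,0,0,0]
    - [2.5,0.1,-0.4,0,0,0,0]
    - [3.5,0.1,-0.4,0,0,0,0]
    - [3.5,0.1,-0.4,-2,0,0,0]
    - [3.5,0.1,-0.4,-6,0,0,0]
    - [4,-2,3,-6,0,0,0]
    - [5,-4,6.5,-6,0,0,0]
    - [5,-5.75,10.4,-6,0,0,0]
    - [5,-5.75,10.4,-5,0,0,0]
    - [5,-5.75,10.4,-5,0,0,0]

```text
clock: 14.05
position: [0.6503, -0.1228, 0.1041]
tool_rot: [-3.14, 0.0, 1.57]
force: [-0.3, 0.2, 1.1]
grip_width: 0.0503
finger_force: 0.0
```

Run:
```python
from h import *
s=bot.observe();print(s['position'],s['tool_rot'],s['force'])
```

```text
[ 0.65029845 -0.12283595  0.10412417] [-3.14018519e+00  2.23297312e-04  1.56976864e+00] [-0.33667814  0.17320934  1.14610134]
```

Request:
servo_tool:
  plan:
    - [5,0,0.2,2.5,0,0,0]
    - [5,0,0.2,5,0,0,0]
    - [5,0,0.2,5,0,0,0]
    - [1.5,0,0.2,5,0,0,0]
    - [1.5,0,0.2,5,0,0,0]
    - [1.5,0,0.2,5,0,0,0]
    - [1.5,0,0.2,5,0,0,0]
    - [1.5,0,0.2,5,0,0,0]
  force: 30

```text
clock: 14.85
position: [0.6525, -0.1223, 0.0572]
tool_rot: [3.141, 0.0, 1.571]
force: [-5.7, 0.5, 7.4]
grip_width: 0.0216
finger_force: 30.9
```

Request:
servo_tool:
  plan:
    - [1.5,1,0,0,0,0,0]
    - [1.5,3.5,0,0,0,0,0]
    - [1.5,6,0,0,0,0,0]
    - [1.5,9,0,0,0,0,0]
    - [1.5,12,0,0,0,0,0]
    - [1.5,15,-0.1,0,0,0,0]
    - [1.5,18,-0.1,0,0,0,0]
    - [1.5,21,-0.1,0,0,0,0]
    - [1.5,24,-0.1,0,0,0,0]
    - [1.5,26,-0.1,0,0,0,0]

```text
clock: 15.85
position: [0.6511, 0.1396, 0.0572]
tool_rot: [-3.141, -0.0, 1.572]
force: [-8.1, -5.2, 9.8]
grip_width: 0.0213
finger_force: 32.9
```

Request:
servo_tool:
  plan:
    - [1.5,1.0,0,0,0,0,0]
    - [1.5,2,0,0,0,0,0]
    - [1.5,3,0,0,0,0,0]
    - [1.5,3.5,0,0,0,0,0]
    - [1.5,4,0,0,0,0,0]

```text
clock: 16.35
position: [0.651, 0.1774, 0.0572]
tool_rot: [-3.141, 0.0, 1.57]
force: [-11.1, -5.8, 11.0]
grip_width: 0.0214
finger_force: 33.3
```

Request:
servo_tool:
  plan:
    - [1.5,0.2,-0.1,0,0,0,0]
    - [1.5,0.4,-0.1,0,0,0,0]
    - [1.5,0.6,-0.1,0,0,0,0]

```text
clock: 16.65
position: [0.6509, 0.1831, 0.0572]
tool_rot: [3.141, 0.0, 1.57]
force: [-4.0, -6.1, 9.3]
grip_width: 0.0212
finger_force: 33.0
```

Request:
servo_tool:
  plan:
    - [1.5,0.1,0,0,0,0,0]
    - [1.5,0.2,0,0,0,0,0]
    - [1.5,0.3,0,0,0,0,0]

```text
clock: 16.95
position: [0.6509, 0.186, 0.0572]
tool_rot: [3.141, 0.0, 1.57]
force: [-5.2, -5.0, 9.1]
grip_width: 0.0214
finger_force: 33.0
```

Request:
servo_tool:
  plan:
    - [1.5,0.1,0,0,0,0,0]
    - [1.5,0.2,0,0,0,0,0]
    - [1.5,0.3,0,0,0,0,0]

```text
clock: 17.25
position: [0.6509, 0.1881, 0.0572]
tool_rot: [3.141, 0.001, 1.569]
force: [-6.3, -12.3, 10.8]
grip_width: 0.0215
finger_force: 33.2
```

Request:
servo_tool:
  plan:
    - [1.5,0.1,0,0,0,0,0]
    - [1.5,0.2,0,0,0,0,0]
    - [1.5,0.3,0,0,0,0,0]

```text
clock: 17.55
position: [0.6509, 0.1882, 0.0572]
tool_rot: [-3.142, 0.005, 1.568]
force: [-8.3, -24.8, 14.3]
grip_width: 0.0215
finger_force: 33.7
```

Request:
servo_tool:
  plan:
    - [1.5,-0.2,0,0,0,0,0]
    - [1.5,-0.45,0,0,0,0,0]
    - [3,-0.45,0,0,0,0,0]
    - [5,-0.45,0,0,0,0,0]
    - [5,-0.45,0,-3,0,0,0]
    - [5,-0.45,0,-7,0,0,0]
    - [5,2,-2.5,-11,0,0,0]
    - [6,5.5,-6,-11,0,0,-10]
    - [7,9,-9.5,-11,0,0,-20]
    - [8,12.5,-13,-11,0,0,-30]

```text
clock: 18.55
position: [0.5198, 0.3188, 0.1663]
tool_rot: [3.14, -0.0, 2.027]
force: [0.9, 0.5, -0.0]
grip_width: 0.0802
finger_force: 0.0
```

Run:
```python
from h import *
s=bot.observe();print(s['position'],s['tool_rot'],s['qpos'][6],s['force'])
```

```text
[0.51978837 0.31878785 0.16628631] [ 3.14010493e+00 -2.82012147e-04  2.02666243e+00] -0.07978911041867404 [ 0.90649839  0.51400312 -0.02823934]
```

Request:
servo_tool:
  plan:
    - [8,2.4,-0.5,0,0,0,-8]
    - [8,4.85,-1,0,0,0,-16]
    - [8,4.85,-1,0,0,0,-24]
    - [8,4.85,-1,0,0,0,-32]
    - [8,4.85,-1,0,0,0,-40]
    - [8,4.85,-1,0,0,0,-48]
    - [8,4.85,-1,0,0,0,-56]
    - [8,4.85,-1,0,0,0,-60]
    - [8,4.85,-1,0,0,0,-60]

```text
clock: 19.45
position: [0.4912, 0.3567, 0.1657]
tool_rot: [3.141, 0.0, 3.069]
force: [-0.4, -0.6, -0.4]
grip_width: 0.08
finger_force: 0.0
```

```bash
cat >> h.py <<'E'
from scipy.spatial.transform import Rotation as Ro
def wpt(f,s,uv,z):
    K=np.array(f["mtx"]);T=np.array(f["T_tool_cam"]);q=(np.asarray(uv,float)-K[:2,2])/K[0,0];r=np.linalg.norm(q)
    d=np.r_[q*np.sin(r)/max(r,1e-9),np.cos(r)]
    R=Ro.from_euler('xyz',s['tool_rot']).as_matrix();c=R@T[:3,3]+s['position'];d=R@T[:3,:3]@d
    return c+d*(z-c[2])/d[2]
E
python3 - <<'E'
from h import *
s=bot.observe();print(s['position'],s['tool_rot'],s['qpos'][6],s['force'])
f=bot.grab_frame("wrist");im=f["frame"];cv2.imwrite("pics/w7.png",im)
hsv=cv2.cvtColor(im,cv2.COLOR_BGR2HSV)
m=((hsv[...,1]<75)&(hsv[...,2]>85)).astype(np.uint8)*255
m=cv2.morphologyEx(m,cv2.MORPH_OPEN,np.ones((3,3)))
cs,_=cv2.findContours(m,cv2.RETR_EXTERNAL,cv2.CHAIN_APPROX_NONE)
for c in sorted(cs,key=cv2.contourArea)[-4:]:
    P=np.array([wpt(f,s,p[0],.016)[:2] for p in c]).astype(np.float32)*1000
    r=cv2.minAreaRect(P);print(cv2.contourArea(c),cv2.boundingRect(c),r)
f=bot.grab_frame("top");im=f["frame"];cv2.imwrite("pics/t7.png",im)
E
```

```text
[0.49124278 0.3566784  0.16572664] [3.14116650e+00 3.89111209e-04 3.06866403e+00] 0.7134188632990823 [-0.43388066 -0.58910753 -0.39866611]
1352.0 (210, 380, 89, 20) ((664.7821655273438, 279.1565246582031), (91.81220245361328, 26.13584327697754), 87.66020965576172)
1356.5 (309, 117, 38, 73) ((439.48443603515625, 368.0811462402344), (57.5313835144043, 26.976381301879883), 0.623104453086853)
1514.5 (114, 181, 44, 121) ((509.9886169433594, 199.11917114257812), (43.71052551269531, 127.62965393066406), 61.98165512084961)
3264.0 (290, 223, 63, 84) ((532.350341796875, 357.7535095214844), (74.95368194580078, 49.64853286743164), 0.755243718624115)
```

Request:
servo_tool:
  plan:
    - [8,0,0,4,0,0,0]
    - [8,0,0,8,0,0,0]
    - [8,0,0,12,0,0,0]
    - [8,0,0,14.5,0,0,0]
    - [8,0,0,15.5,0,0,0]
    - [8,0,0,16,0,0,0]
    - [8,0,0,16,0,0,0]

```text
clock: 20.25
position: [0.4913, 0.3569, 0.006]
tool_rot: [3.141, 0.001, 3.067]
force: [0.6, 0.6, 0.9]
grip_width: 0.0799
finger_force: 0.0
```

Request:
servo_tool:
  plan:
    - [4,0,0,0,0,0,0]
    - [4,0,0,0,0,0,0]
    - [4,0,0,0,0,0,0]
    - [4,0,0,0,0,0,0]
    - [4,0,0,0,0,0,0]
    - [4,0,0,0,0,0,0]
  force: 40

```text
clock: 20.85
position: [0.4916, 0.3572, 0.007]
tool_rot: [3.14, 0.001, 3.068]
force: [-3.4, -1.8, 15.2]
grip_width: 0.0492
finger_force: 38.5
```

Run:
```python
from h import *
s=bot.observe();print(s['position'],s['tool_rot'],s['qpos'][6],s['force'],s['grip_width'])
```

```text
[0.49161259 0.35716345 0.00699749] [3.14033309e+00 1.44658885e-03 3.06796234e+00] 0.6825794346213944 [-3.37881251 -1.80917253 15.18730526] 0.04918200284766967
```

Run:
```python
from h import *
f=bot.grab_frame("top");im=cv2.imread("pics/t7.png");hsv=cv2.cvtColor(im,cv2.COLOR_BGR2HSV)
for n,X in [("tip",(.444,.218,.022)),("piv",(.5509,.188,.05)),("knob",(.541,.247,.072)),("post",(.651,.188,.08)),("tile",(.489,.355,.016))]: print(n,pix(f,X).round(1))
u,v=map(int,pix(f,(.444,.218,.022)))
print("sat rows along blade");
for vv in range(v-22,v+4,3): print(vv,hsv[vv,u-10:u+22,1].tolist())
img=np.hstack([im[185:325,150:290],f["frame"][185:325,150:290]])
cv2.imwrite("pics/c8.png",cv2.resize(img,None,fx=2.85,fy=2.85,interpolation=cv2.INTER_CUBIC))
```

```text
tip [222.4 295.9]
piv [233.2 248.3]
knob [204.9 252.5]
post [230.7 202.2]
tile [163.8 277.5]
sat rows along blade
273 [127, 128, 129, 128, 128, 129, 128, 130, 129, 128, 127, 128, 128, 128, 126, 126, 42, 32, 28, 28, 39, 78, 127, 128, 128, 128, 128, 128, 128, 128, 128, 128]
276 [129, 128, 128, 131, 128, 128, 126, 128, 128, 128, 128, 127, 127, 127, 128, 52, 32, 29, 27, 34, 51, 129, 128, 129, 128, 128, 130, 128, 127, 128, 128, 129]
279 [128, 128, 128, 127, 130, 130, 129, 127, 128, 126, 129, 129, 126, 128, 79, 30, 29, 29, 24, 44, 120, 125, 126, 129, 129, 129, 132, 130, 129, 127, 128, 129]
282 [128, 127, 128, 128, 128, 128, 128, 128, 129, 128, 128, 127, 130, 105, 33, 30, 29, 24, 57, 118, 128, 128, 130, 128, 126, 130, 128, 127, 130, 128, 130, 129]
285 [127, 129, 128, 130, 129, 128, 128, 127, 129, 127, 130, 128, 125, 23, 29, 30, 22, 49, 95, 129, 130, 128, 128, 128, 126, 127, 128, 130, 129, 127, 129, 129]
288 [126, 129, 130, 127, 129, 128, 129, 127, 130, 128, 128, 127, 21, 28, 27, 27, 42, 89, 128, 126, 129, 129, 128, 127, 130, 128, 127, 127, 128, 129, 132, 128]
291 [128, 129, 130, 126, 129, 130, 130, 130, 126, 129, 129, 46, 30, 30, 30, 34, 53, 128, 132, 127, 129, 128, 128, 129, 127, 126, 127, 129, 129, 128, 130, 129]
294 [128, 128, 131, 129, 130, 128, 128, 127, 128, 125, 75, 33, 29, 26, 27, 50, 120, 130, 129, 131, 129, 129, 128, 129, 129, 129, 129, 130, 129, 131, 130, 129]
297 [128, 128, 128, 129, 128, 128, 126, 129, 128, 129, 129, 130, 131, 128, 128, 127, 130, 128, 127, 128, 129, 129, 127, 127, 129, 127, 127, 127, 130, 130, 129, 129]
```

Run:
```python
from h import *
f=bot.grab_frame("top");im=cv2.imread("pics/t7.png");S=cv2.cvtColor(im,cv2.COLOR_BGR2HSV)[...,1].astype(float)
P=[]
for v in range(268,295):
    r=S[v,205:240];i=np.argmax(r<80)
    P.append(pt(f,(205+i-1+(r[i-1]-79)/(r[i-1]-r[i]),v),.022)[:2])
P=np.array(P);k,b=np.polyfit(P[:,0],P[:,1],1);print("res",np.std(P[:,1]-k*P[:,0]-b),"yaw",np.arctan(k))
a=np.arctan(k);ex=np.array([np.cos(a),np.sin(a)]);ey=np.array([-ex[1],ex[0]])
y0=P.mean(0)@ey-.005;print("centreline y at x=.551:",(y0-.551*ex[1])/ex[0] if 0 else (y0+.551*ex[1])/ex[0])
piv=ex*(np.array([.551,.188])@ex)+ey*y0;print(piv, "tip",piv-.11*ex)
for lx,gap in[(-.035,.0),(-.035,.02)]:print(lx,gap,piv+ex*lx-ey*(.03+gap))
```

```text
res 0.00033374507684565455 yaw -0.26748313132070556
centreline y at x=.551: 0.18575353386631155
[0.55042736 0.18591047] tip [0.44433905 0.21498401]
-0.035 0.0 [0.50874284 0.16622796]
-0.035 0.02 [0.50345675 0.14693918]
```

Blade yaw is -0.267 rad and its tip is at (0.444, 0.215), both consistent with the given sizes. Next I lift the tile, carry it over and lower it on the mould side with a gap of about 25 mm.

Request:
servo_tool:
  plan:
    - [4,0,0,-2,0,0,0]
    - [4,0,0,-6,0,0,0]
    - [4,0,0,-10,0,0,0]
    - [4,0,-1.5,-12,0,0,0]
    - [4,-0.4,-5,-12,0,0,2]
    - [4,-0.8,-9,-12,0,0,5]
    - [4,-1.2,-13,-12,0,0,8]
    - [4,-1.5,-17,-12,0,0,11.1]
    - [4,-1.7,-20,-12,0,0,11.1]
    - [4,-1.7,-21.3,-12,0,0,11.1]

```text
clock: 21.95
position: [0.4923, 0.1398, 0.126]
tool_rot: [-3.141, 0.001, 2.871]
force: [0.5, 0.3, -3.3]
grip_width: 0.0489
finger_force: 42.3
```

Request:
servo_tool:
  plan:
    - [4,0,0,0,0,0,0]
    - [4,0,0,3,0,0,0]
    - [4,0,0,6,0,0,0]
    - [4,0,0,8,0,0,0]
    - [4,0,0,8,0,0,0]

```text
clock: 22.45
position: [0.4909, 0.1441, 0.0435]
tool_rot: [-3.14, -0.003, 2.876]
force: [0.5, -0.3, -1.6]
grip_width: 0.0492
finger_force: 42.3
```

Run:
```python
from h import *
s=bot.observe();print(s['position'],s['tool_rot'],s['qpos'][6],s['force'],s['grip_width'])
```

```text
[0.49093384 0.14410763 0.04348393] [-3.14019842e+00 -3.03761044e-03  2.87567297e+00] 0.8530073629493814 [ 0.54555207 -0.27837552 -1.59725973] 0.04924350608168764
```

Request:
servo_tool:
  plan:
    - [4,0,0,1.5,0,0,0]
    - [4,0,0,2.8,0,0,0]
    - [4,0,0,3.4,0,0,0]
    - [4,0,0,3.7,0,0,0]
    - [4,0,0,3.7,0,0,0]

```text
clock: 22.95
position: [0.4922, 0.1431, 0.0085]
tool_rot: [-3.142, -0.0, 2.874]
force: [-0.3, -0.0, -2.4]
grip_width: 0.0492
finger_force: 42.3
```

Request:
servo_tool:
  plan:
    - [5.4,0,0,0,0,0,0]
    - [6,0,0,0,0,0,0]
    - [6,0,0,0,0,0,0]
    - [6,0,0,-2,0,0,0]
    - [6,0,0,-5,0,0,0]
    - [3,0,-3,-6,0,0,0]
    - [0,0,-6,-6,0,0,0]
    - [0,0,-6,-6,0,0,0]
    - [0,0,-6,-6,0,0,0]
    - [0,0,-6,-6,0,0,0]

```text
clock: 23.95
position: [0.4767, 0.0859, 0.0685]
tool_rot: [3.141, 0.0, 2.874]
force: [-0.1, 1.5, -0.5]
grip_width: 0.0004
finger_force: 0.0
```

Run:
```python
from h import *
s=bot.observe();print(s['position'],s['tool_rot'],s['qpos'][6],s['force'],s['grip_width'])
f=bot.grab_frame("top");cv2.imwrite("pics/t9.png",f["frame"])
```

```text
[0.47669959 0.08585539 0.06848863] [3.14104186e+00 2.83769390e-04 2.87446658e+00] 0.9447011090229825 [-0.10505791  1.46205884 -0.47089281] 0.0004241628256634164
```

Request:
servo_tool:
  plan:
    - [0,0,0,2,0,0,0]
    - [0,0,0,4.5,0,0,0]
    - [0,0,0,6,0,0,0]
    - [0,0,0,6,0,0,0]
    - [0,0,0.8,6,0,0,0]
    - [0,0,1.5,6,0,0,0]
    - [0,0,2,6,0,0,0]
    - [0,0,2.4,6,0,0,0]
    - [0,0,2.7,6,0,0,0]
    - [0,0,3,6,0,0,0]

```text
clock: 25.0
position: [0.4843, 0.1129, 0.0091]
tool_rot: [-3.14, 0.0, 2.873]
force: [-2.3, -10.7, 13.9]
grip_width: -0.0002
finger_force: 7.3
```

Request:
servo_tool:
  plan:
    - [0,0,0.2,0,0,0,0]
    - [0,0,0.4,0,0,0,0]
    - [0,0,0.6,0,0,0,0]
    - [0,0,0.8,0,0,0,0]
    - [0,0,1.0,0,0,0,0]

```text
clock: 25.5
position: [0.487, 0.1225, 0.0091]
tool_rot: [-3.14, 0.0, 2.873]
force: [-2.9, -10.9, 14.8]
grip_width: -0.0001
finger_force: 7.0
```

Run:
```python
from h import *
s=bot.observe();print(s['position'],s['tool_rot'],s['force'],s['moment'])
```

```text
[0.48698723 0.12245092 0.00910067] [-3.14004698e+00  2.89679890e-04  2.87266264e+00] [ -2.87510371 -10.89940105  14.78117372] [-2.03243011  0.58264925  0.0198388 ]
```

The upward force says the tips are scraping the bench, so I raise 4 mm and continue slowly.

Request:
servo_tool:
  plan:
    - [0,0,0,-0.4,0,0,0]
    - [0,0,0,-0.4,0,0,0]
    - [0,0,0.1,-0.4,0,0,0]
    - [0,0,0.2,-0.4,0,0,0]

```text
clock: 25.9
position: [0.4875, 0.1258, 0.0124]
tool_rot: [3.142, -0.0, 2.874]
force: [0.4, -1.7, 0.8]
grip_width: -0.0003
finger_force: 1.1
```

Request:
servo_tool:
  plan:
    - [0,0,0.1,0,0,0,0]
    - [0,0,0.2,0,0,0,0]
    - [0,0,0.3,0,0,0,0]

```text
clock: 26.2
position: [0.4882, 0.1284, 0.0123]
tool_rot: [-3.141, -0.0, 2.874]
force: [-1.1, -3.5, 1.1]
grip_width: 0.0003
finger_force: 1.4
```

Run:
```python
from h import *
s=bot.observe();print(s['position'],s['force'],s['grip_width'])
f=bot.grab_frame("wrist");cv2.imwrite("pics/w10.png",f["frame"])
```

```text
[0.48815611 0.12838184 0.01233176] [-1.11448948 -3.5263123   1.12081479] 0.00030342808640772674
```

View pics/w10.png

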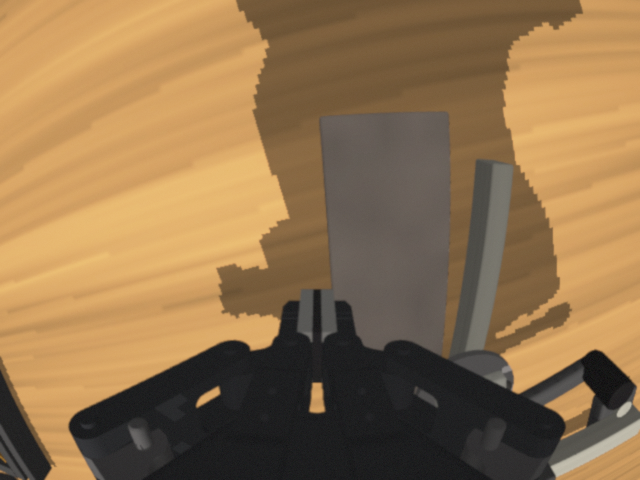

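The view shows the tile at (385,230), pushed from its left edge, and the blade at (488,250). The gap is still about 10 mm. The fingers touch the tile edge at about 2–3 N, so I continue gently.

Request:
servo_tool:
  plan:
    - [0,0,0.15,0,0,0,0]
    - [0,0,0.3,0,0,0,0]
    - [0,0,0.45,0,0,0,0]
    - [0,0,0.6,0,0,0,0]
    - [0,0,0.7,0,0,0,0]

```text
clock: 26.75
position: [0.4899, 0.1353, 0.0124]
tool_rot: [-3.141, -0.0, 2.874]
force: [-2.4, -3.9, 2.2]
grip_width: -0.0002
finger_force: 1.9
```

Request:
servo_tool:
  plan:
    - [0,0,0.05,0,0,0,0]
    - [0,0,0.1,0,0,0,0]
    - [0,0,0.15,0,0,0,0]
    - [0,0,0.2,0,0,0,0]

```text
clock: 27.15
position: [0.4906, 0.1372, 0.0124]
tool_rot: [-3.142, -0.0, 2.874]
force: [-2.0, -2.9, 1.2]
grip_width: 0.0003
finger_force: 1.6
```

Request:
servo_tool:
  plan:
    - [0,0,0.05,0,0,0,0]
    - [0,0,0.1,0,0,0,0]

```text
clock: 27.35
position: [0.4909, 0.1382, 0.0124]
tool_rot: [-3.142, -0.0, 2.874]
force: [-2.3, -3.0, 2.0]
grip_width: -0.0001
finger_force: 1.7
```

Request:
servo_tool:
  plan:
    - [0,0,0.05,0,0,0,0]
    - [0,0,0.1,0,0,0,0]

```text
clock: 27.55
position: [0.4912, 0.1391, 0.0124]
tool_rot: [-3.141, -0.0, 2.874]
force: [-2.3, -3.6, 1.6]
grip_width: -0.0001
finger_force: 2.1
```

Request:
servo_tool:
  plan:
    - [0,0,0.05,0,0,0,0]
    - [0,0,0.1,0,0,0,0]

```text
clock: 27.75
position: [0.4912, 0.1394, 0.0124]
tool_rot: [-3.14, -0.0, 2.873]
force: [-3.6, -8.0, 5.1]
grip_width: -0.0001
finger_force: 4.7
```

The tile is pressed flush: the force stepped up to 8 N. I'm backing off and moving clear to check.

Request:
servo_tool:
  plan:
    - [0,0,-0.3,0,0,0,0]
    - [0,0,-1,0,0,0,0]
    - [0,0,-2.5,0,0,0,0]
    - [0,0,-3,-3,0,0,0]
    - [0,0,-3,-7,0,0,0]
    - [0,0,-4,-11,0,0,0]
    - [0,0,-8,-14,0,0,0]
    - [0,0,-12,-15,0,0,0]
    - [0,0,-17,-15,0,0,0]
    - [0,0,-22,-15,0,0,0]

```text
clock: 28.75
position: [0.4323, -0.0744, 0.163]
tool_rot: [3.141, 0.002, 2.874]
force: [0.6, -0.7, -0.7]
grip_width: 0.0002
finger_force: 0.0
```

Run:
```python
from h import *
s=bot.observe();print(s['position'],s['force'])
f=bot.grab_frame("top");im=f["frame"];cv2.imwrite("pics/t11.png",im);S=cv2.cvtColor(im,cv2.COLOR_BGR2HSV)[...,1].astype(float);G=cv2.cvtColor(im,cv2.COLOR_BGR2GRAY)
A=[];B=[]
for v in range(268,292):
    r=S[v,205:240];i=np.argmax(r<80);A.append(pt(f,(205+i-1+(r[i-1]-79)/(r[i-1]-r[i]),v),.022)[:2])
    q=S[v,235:275];j=np.argmax(q>100);B.append(pt(f,(235+j-1+(100-q[j-1])/(q[j]-q[j-1]),v),.008)[:2])
for n,P in(("blade",A),("tile far edge",B)):
    P=np.array(P);k,b=np.polyfit(P[:,0],P[:,1],1);print(n,np.arctan(k),np.std(P[:,1]-k*P[:,0]-b),k*.5+b)
for v in(255,270,280,290,300):print(v,G[v,205:262].tolist())
o=cv2.imread("pics/top0.png");d=cv2.absdiff(o,im).max(2)
print("diff mould",(d[215:325,385:455]>40).sum(),"oil/cup",(d[130:180,275:385]>40).sum(),"brush",(d[280:365,475:560]>40).sum())
```

```text
[ 0.43226021 -0.07439221  0.16295496] [ 0.56195899 -0.72419948 -0.71189615]
blade -0.2688369623899987 0.0003570941781240789 0.2049608218607689
tile far edge -0.2714403005024382 0.00022064770606506498 0.1420879574981252
255 [50, 51, 54, 58, 38, 39, 45, 67, 81, 80, 84, 91, 91, 130, 132, 133, 131, 131, 131, 131, 131, 135, 135, 147, 197, 196, 196, 197, 199, 200, 198, 197, 199, 194, 189, 189, 185, 184, 97, 136, 118, 116, 129, 130, 128, 128, 132, 132, 130, 129, 127, 124, 123, 124, 137, 82, 139]
270 [135, 136, 136, 137, 137, 138, 135, 136, 137, 137, 138, 138, 138, 137, 138, 139, 140, 139, 138, 139, 139, 139, 141, 112, 193, 196, 200, 209, 80, 139, 131, 130, 128, 129, 125, 128, 129, 132, 133, 134, 136, 137, 133, 136, 136, 134, 135, 134, 133, 133, 145, 84, 142, 146, 147, 146, 148]
280 [144, 144, 144, 144, 146, 145, 146, 145, 145, 145, 145, 145, 146, 146, 145, 146, 148, 146, 145, 144, 146, 172, 192, 199, 203, 132, 126, 138, 138, 137, 136, 135, 134, 134, 133, 136, 138, 136, 138, 137, 135, 135, 136, 136, 136, 137, 137, 143, 73, 118, 135, 136, 135, 135, 136, 131, 133]
290 [147, 149, 149, 148, 151, 150, 149, 150, 151, 146, 144, 144, 145, 144, 145, 147, 144, 147, 113, 187, 197, 201, 193, 103, 136, 138, 137, 138, 139, 141, 141, 138, 136, 136, 135, 133, 130, 129, 129, 129, 130, 132, 129, 132, 135, 106, 96, 156, 158, 159, 157, 156, 158, 158, 158, 157, 159]
300 [148, 148, 147, 147, 147, 147, 147, 147, 145, 148, 148, 147, 148, 147, 148, 150, 148, 148, 148, 148, 122, 141, 135, 136, 135, 135, 139, 138, 136, 134, 134, 131, 131, 133, 133, 133, 132, 133, 132, 131, 129, 128, 126, 63, 151, 152, 153, 154, 154, 153, 154, 154, 154, 153, 154, 154, 155]
diff mould 660 oil/cup 0 brush 0
```

Run:
```python
from h import *
o=cv2.imread("pics/top0.png");im=cv2.imread("pics/t11.png")
d=(cv2.absdiff(o,im).max(2)>40)[215:325,350:455];ys,xs=np.nonzero(d);print("diff box",xs.min()+350,xs.max()+350,ys.min()+215,ys.max()+215)
for v in(235,245,260,275,290,305):
    print(v,[int(np.argmax(cv2.cvtColor(a,cv2.COLOR_BGR2HSV)[v,425:460,1]>110))+425 for a in(o,im)])
s=bot.observe();print(s['clock'],s['force']);print(bot.job_done())
```

```text
diff box 350 417 266 324
235 [426, 426]
245 [444, 444]
260 [441, 441]
275 [437, 437]
290 [434, 434]
305 [430, 430]
28.8 [ -3.77753899 -12.56324589  -1.027559  ]
the job is handed in; nothing more can be done
None
```

The job is handed in at 28.8 s: the blade is locked at the mould's angle (about −0.27 rad), the bevel is back at the end stop, and the tile lies flush along the blade's mould side. The mould's far edge, bottle, cup and brush look unmoved; the last force reading was an unexplained 12.6 N with the arm clear of the work, though the one just before it was near zero.

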